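Advance the tube-rack carrier to its next station

TASK

Of the two carriers on the sample shuttle, push the one that holds the rack of small capped tubes along its rail by the upright tab at its rear, until the tab stands level with the next pair of steel index blocks ahead of it and the carrier has snapped into that station's detent; do not take it on to the second pair. Leave the other carrier, with the flat round dish, where it is.

Things in the scene. Friction and masses are not known exactly. Their poses are not given: they have to be found in the camera images.
- tube_tab (a point): Centre of the top of the tab to push: upright, 40 mm wide, 12 thick along the rail, 60 tall, top 106 above the table, 10 from the rear end of a white plate 90 wide, 160 long. 53 mm bare plate ahead of it, then a grey rack of white-capped tubes, 11 mm lower than the tab. Local y: along the rail, the way to push; z up. Slides with 0.6 N friction, stays where left; a detent's edge takes 2 to 5 N.
- tube_station (a point): Where the tab's top centre must come to rest: above mid-rail between the first pair of steel index blocks ahead of the tab, 60 to 130 mm from its start; blocks 16 x 12 mm, 60 mm to each side of mid-rail, tops 60 mm below this point. A sprung ball drops between two bumps, 9 mm before and after the station, and draws the tab in. An equal second station lies 110 mm farther. Local y: the way to push.
- dish_tab (a point): Centre of the top of the same kind of tab on the other carrier, which bears a flat round lidded dish (86 mm across, 15 mm high) and must stay. It runs on a parallel rail of the same dark board, 160 mm nearer to the robot or farther away than the tube carrier's rail.

How it is judged:
By the outcome, as a careful person would: the job done as asked, in the order asked, and still so for the second after the job is handed in, with the robot touching nothing.
It also fails if it takes over 29 s, if anything falls off the work surface, if the arm or the gripper's body presses on something with over 40 N, if the wrist force passes 120 N, or if a joint passes its speed limit or range.

ROBOT

A 6-joint arm with a two-finger parallel gripper is mounted at the origin on the work surface. World frame = base frame: x ahead of the robot, y to its left, z up, the work surface at z = 0. Lengths are in m, angles in degrees, forces in N, time in s.
With the tool pointing down it reaches from about 0.35 to 0.875 m from the base axis. Payload 4.2 kg.
Tool frame: the origin (TCP) lies midway between the tips of the shut fingers; the grasp point (between the pads) lies 19 mm behind it; y points along the fingers, z is the direction in which the jaws open and shut, and the axes are right-handed (so a half turn about y gives the same grasp; the last joint's range is limited). The gripper opens to 87 mm and grips with 3 to 60 N. Pads are 19 mm wide; open, the fingers measure 117 mm over their backs; the gripper's body (75 mm by 190 mm) begins 51 mm behind the grasp point.
Start: joints at [-56.631, 22.042, 0.453, 0, -68.411, -14.817], TCP at [0.199, -0.592, 0.223] pointing down, gripper open.
Joint ranges: [-179.83, 179.83], [-69.29, 118.12], [-61.27, 80.66], [-181.25, 117.63], [-171.15, -9.14], [-177.46, 177.46]. Speed limits (degrees/s): [159.86, 159.86, 180, 180, 180, 180].

INTERFACE

Orientations are given as [roll, pitch, yaw] about the fixed x, y, z axes, in that order (R = Rz(yaw) Ry(pitch) Rx(roll)).
In Python, from bench import r gives the robot as it stands.
- The arm moves only by the shell command python3 -m jog 'ROWS' [FORCE]. ROWS is JSON, a list of rows, each a list of 7 numbers: the shift along the tool's x, y, z in mm, then the turn, a rotation vector about the tool's x, y, z in degrees, then the opening, from 0 (shut) to 1 (fully open). A call has 1 to 20 rows; each row is the pose to reach, as a shift and turn from the pose commanded when the call began, along the tool's axes at that moment; what a row does not reach only later rows make up. A row lasts 1/10 s, in which the tool goes at most 50 mm and 8.59 degrees, less where a joint would pass 70% of its speed; a pose out of reach is approached as far as the arm can. A call with a gripper value outside its range is refused whole. The fingers move at their own pace and stop on an object; FORCE is the grip in N (left out, the last holds). Time passes only in rows, so rows that repeat a pose let the fingers close. It gives the time, the measured TCP pose, the force and the opening at its end, in the units of the state.
- r.read_state(): the state, without advancing time (a new reading comes with each control period).
- r.grab_frame(name): name is "side" or "top"; returns (picture, depth): 420x560x3 uint8, blue, green, red; 420x560 float32, m along the optical axis (not along the pixel's ray), 0 where there is no reading.
- r.camera_info(name): a dict with "vertical_fov" (degrees; the focal length in pixels is half the picture's height over the tangent of half this angle, whatever the lens; pixels are square), "cx", "cy" (the principal point, pixels), "world_from_camera" (4x4, takes a point from camera to world coordinates). Camera axes: x right, y up, looking along -z (the intrinsics and any distortion apply to the point x, -y, -z); pixel columns grow to the right and rows downward; lengths in m; the calibration is good to about 2 mm. A picture is of the moment at which its call begins. camera_info takes no time and is no camera call.
- r.hand_in(): hands the job in, once; it reports no verdict.
The state is a dict: "clock": time; "qpos": joint angles; "dq": joint speeds; "joint_efforts": joint torques, N m; "tool_pos": TCP position; "tool_rot": TCP orientation; "force": force on the tool from outside, world axes, zero at the start; "torque": the same for the moment, N m; "grip_width": finger opening in m.
Only numpy, scipy, OpenCV 4.12 (cv2) and the standard library are available. Lean on these libraries where they do the work, as an engineer would, in place of code of your own. Each camera call takes 0.05 s, during which the arm holds its last target.

## Working session

There is one attempt and no reset: what is moved stays moved. The work goes in short steps, Python scripts to look and compute and a shell command to move; the robot and the scene stay as the last step left them, time stands still between calls to the robot, and variables do not carry over. Pictures are saved under pics/ and viewed, and the job is handed in when it is done.

```bash
mkdir -p pics; ls; python3 - <<'E'
from bench import r
import cv2,numpy as np
for n in("side","top"):
    p,d=r.grab_frame(n);cv2.imwrite(f"pics/{n}0.png",p);np.savez(f"{n}0.npz",p=p,d=d)
    print(r.camera_info(n))
print(r.read_state())
E
```

```text
pics
{'vertical_fov': 47.28270131057234, 'cx': 277.3692543803504, 'cy': 208.49217870592605, 'world_from_camera': array([[-0.72966406,  0.33833104, -0.59424108,  0.1790294 ],
       [-0.68329237, -0.32708056,  0.65278621,  0.36013107],
       [ 0.02649314,  0.88235504,  0.46983795,  0.4505046 ],
       [ 0.        ,  0.        ,  0.        ,  1.        ]])}
{'vertical_fov': 54.913672240237474, 'cx': 279.3915218981516, 'cy': 206.54760447617272, 'world_from_camera': array([[-0.01670532,  0.99689053, -0.07700776,  0.50090842],
       [-0.99887801, -0.02005273, -0.04290221, -0.07777684],
       [-0.04431302,  0.07620466,  0.99610703,  0.77611421],
       [ 0.        ,  0.        ,  0.        ,  1.        ]])}
{'clock': 0.1, 'qpos': array([-5.66296929e+01,  2.20864861e+01,  3.86700097e-01, -2.61648299e-02,
       -6.84135941e+01, -1.48167791e+01]), 'dq': array([-0.00822521, -0.08937586,  0.08678805,  0.1906454 ,  0.03840266,
       -0.06877559]), 'joint_efforts': array([-2.82058490e-04, -3.91691029e+01,  1.87933731e+01,  4.23197150e+00,
        1.34450808e-02, -6.28938778e-05]), 'tool_pos': array([ 0.19870793, -0.59197996,  0.22155924]), 'tool_rot': array([-8.98841710e+01,  5.49280057e-03,  1.85438834e+01]), 'force': array([0.10183009, 0.37533477, 0.40342851]), 'torque': array([-0.02637202,  0.0082112 , -0.03830737]), 'grip_width': 0.08721329139533522}
```

View pics/side0.png

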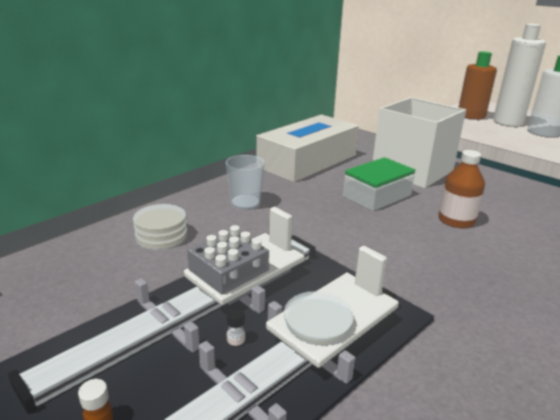

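View pics/top0.png

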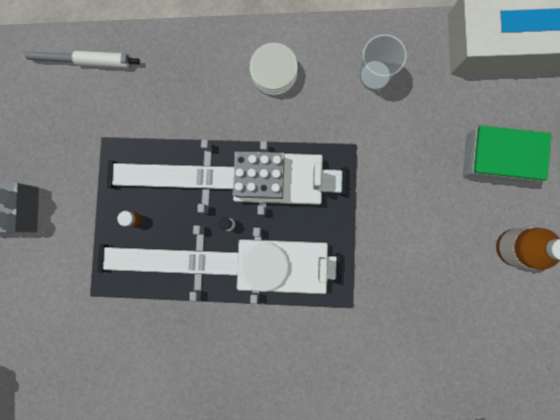

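The top view shows the tube carrier on the far rail, with its tab at about (318,175). The first block pair is at (264,146)/(262,210), the second at about (205,…), and pushing goes left in the image (+y). Next I'll measure these.

```bash
cat > h.py <<'E'
from bench import r
import numpy as np,cv2
def cloud(n,d):
    c=r.camera_info(n);h,w=d.shape
    f=h/2/np.tan(np.radians(c["vertical_fov"]/2))
    v,u=np.mgrid[:h,:w]
    P=np.stack([(u-c["cx"])/f*d,-(v-c["cy"])/f*d,-d],-1)
    T=c["world_from_camera"];W=P@T[:3,:3].T+T[:3,3]
    W[d==0]=np.nan
    return W
E
python3 - <<'E'
from h import *
for n in("top","side"):
    z=np.load(n+"0.npz");W=cloud(n,z["d"])
    print(n)
    x,y,zz=W[...,0],W[...,1],W[...,2]
    m=(zz>.1)&(zz<.112)&(x>.35)&(x<.8)&(y>-.35)&(y<0.1)
    k,l,s,c=cv2.connectedComponentsWithStats(m.astype(np.uint8))
    for i in range(1,k):
        if s[i,4]>8:
            q=W[l==i];print("hi",c[i].round(),s[i,4],q.mean(0).round(4),q.min(0).round(3),q.max(0).round(3))
    m=(zz>.036)&(zz<.054)&(x>.35)&(x<.8)&(y>-.35)&(y<0.2)
    k,l,s,c=cv2.connectedComponentsWithStats(m.astype(np.uint8))
    for i in range(1,k):
        if s[i,4]>8:
            q=W[l==i];print("lo",c[i].round(),s[i,4],np.median(q,0).round(4),q.min(0).round(3),q.max(0).round(3))
p=np.load("top0.npz")["p"][120:320,80:380]
cv2.imwrite("pics/z0.png",cv2.resize(p,None,fx=2.6,fy=2.6,interpolation=cv2.INTER_CUBIC))
E
```

```text
top
hi [317. 173.] 174 [ 0.6068 -0.1134  0.106 ] [ 0.587 -0.12   0.1  ] [ 0.627 -0.107  0.11 ]
hi [323. 270.] 174 [ 0.4468 -0.1186  0.1059] [ 0.428 -0.126  0.1  ] [ 0.467 -0.112  0.109]
lo [374.  81.] 88 [ 0.7831 -0.2226  0.0456] [ 0.779 -0.253  0.036] [ 0.799 -0.204  0.054]
lo [273.  82.] 375 [ 0.791  -0.0395  0.0424] [ 0.778 -0.076  0.036] [ 0.8   -0.     0.047]
lo [205. 144.] 68 [0.6771 0.0904 0.0462] [0.67  0.085 0.037] [0.686 0.097 0.05 ]
lo [263. 145.] 60 [ 0.671  -0.0183  0.0464] [ 0.664 -0.024  0.037] [ 0.679 -0.012  0.049]
lo [295. 181.] 1880 [ 0.599  -0.0809  0.0465] [ 0.562 -0.126  0.036] [0.654 0.037 0.054]
lo [201. 208.] 66 [0.5576 0.0969 0.0458] [0.55  0.091 0.036] [0.565 0.103 0.05 ]
lo [261. 210.] 61 [ 0.5518 -0.0129  0.0461] [ 0.544 -0.018  0.037] [ 0.56  -0.007  0.05 ]
lo [231. 225.] 10 [0.5262 0.0415 0.0482] [0.518 0.04  0.041] [0.533 0.048 0.054]
lo [197. 229.] 67 [0.5193 0.1054 0.046 ] [0.512 0.1   0.038] [0.527 0.112 0.049]
lo [256. 232.] 57 [ 0.5121 -0.0033  0.0463] [ 0.505 -0.01   0.039] [0.519 0.002 0.05 ]
lo [293. 266.] 2397 [ 0.4514 -0.0787  0.0465] [ 0.401
[... 713 characters left out ...]
.027  0.053] [ 0.594 -0.022  0.054]
lo [336. 319.] 3847 [ 0.4292 -0.0572  0.0463] [ 0.398 -0.131  0.036] [0.519 0.033 0.054]
lo [141. 284.] 129 [0.671  0.0921 0.0443] [0.666 0.084 0.036] [0.684 0.097 0.048]
lo [229. 282.] 13 [0.581  0.0112 0.0536] [0.579 0.005 0.053] [0.586 0.017 0.054]
lo [236. 323.] 167 [0.5184 0.0569 0.0463] [0.514 0.043 0.036] [0.533 0.062 0.054]
lo [191. 329.] 165 [0.5526 0.0991 0.0452] [0.546 0.091 0.036] [0.563 0.103 0.048]
lo [206. 349.] 185 [0.5137 0.1077 0.0451] [0.507 0.099 0.036] [0.524 0.112 0.048]
lo [346. 359.] 196 [0.3888 0.0058 0.0452] [ 0.382 -0.004  0.036] [0.398 0.01  0.048]
lo [277. 412.] 227 [0.3957 0.114  0.0457] [0.388 0.106 0.037] [0.405 0.119 0.048]
```

View pics/z0.png

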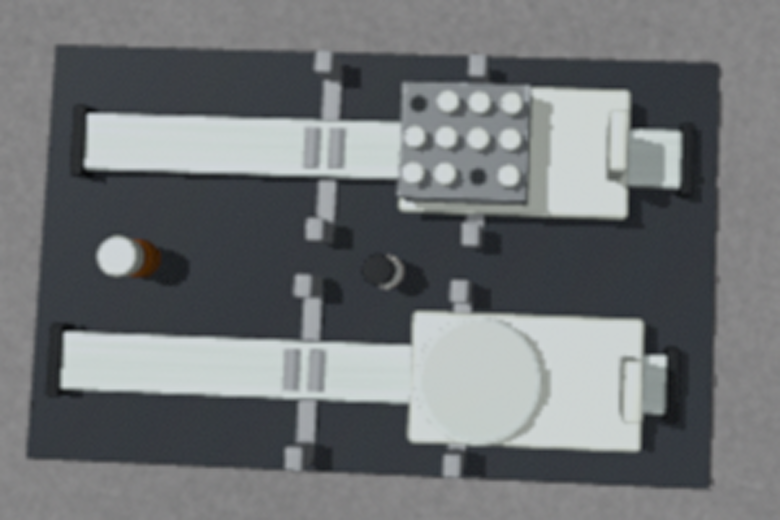

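```bash
python3 - <<'E'
from h import *
z=np.load("top0.npz");W=cloud("top",z["d"])
for nm,(a,b,c,d) in dict(bottle=(490,560,220,280),green=(460,555,120,190),glass=(355,410,30,95),box=(455,560,0,80)).items():
    q=W[c:d,a:b].reshape(-1,3);q=q[q[:,2]>.03]
    print(nm,np.nanmin(q,0).round(3),np.nanmax(q,0).round(3))
z=np.load("side0.npz");W=cloud("side",z["d"])
q=W[150:230,440:490].reshape(-1,3);q=q[q[:,2]>.03];print(q.min(0),q.max(0))
R=cv2.Rodrigues
from scipy.spatial.transform import Rotation as Ro
s=r.read_state();M=Ro.from_euler('xyz',s["tool_rot"],degrees=True)
print(M.inv().apply((np.array([.604,-.170,.222])-s["tool_pos"])*1000))
print(M.as_matrix().round(3))
E
```

```text
bottle [ 0.442 -0.504  0.03 ] [ 0.512 -0.443  0.143]
green [ 0.593 -0.524  0.03 ] [ 0.694 -0.39   0.067]
glass [ 0.776 -0.272  0.03 ] [ 0.852 -0.197  0.093]
box [ 0.81  -0.565  0.03 ] [ 0.93  -0.378  0.086]
[ 0.43700267 -0.71028567  0.03002932] [ 0.58999327 -0.44156258  0.14212616]
[5.18452070e+02 5.77480379e-02 2.71175944e+02]
[[ 0.948 -0.001 -0.318]
 [ 0.318  0.002  0.948]
 [-0.    -1.     0.002]]
```

```bash
python3 -m jog '[[40,0,21,0,7,0,0],[80,0,42,0,14,0,0],[120,0,63,0,21.7,0,0],[160,0,84,0,21.7,0,0],[200,0,105,0,21.7,0,0],[240,0,126,0,21.7,0,0],[280,0,146,0,21.7,0,0],[320,0,167,0,21.7,0,0],[360,0,188,0,21.7,0,0],[400,0,209,0,21.7,0,0],[440,0,230,0,21.7,0,0],[480,0,251,0,21.7,0,0],[505,0,264,0,21.7,0,0],[518,0,271,0,21.7,0,0],[518,0,271,0,21.7,0,0],[518,0,271,0,21.7,0,0],[518,0,271,0,21.7,0,0]]' 10
python3 - <<'E'
from h import *
s=r.read_state();print(s["tool_pos"],s["tool_rot"],s["force"],s["grip_width"])
p,d=r.grab_frame("top");cv2.imwrite("pics/t1.png",p)
p,d=r.grab_frame("side");cv2.imwrite("pics/s1.png",p)
E
```

```text
clock: 1.8
tool_pos: [0.6027, -0.1719, 0.2226]
tool_rot: [-90.0, 0.0, -3.2]
force: [0.2, -0.4, -0.2]
grip_width: 0.0006
[ 0.60273015 -0.17186429  0.22264436] [-9.00029310e+01  2.78833749e-02 -3.23346736e+00] [ 0.1560551  -0.38018608 -0.1924193 ] 0.0005612521134544456
```

View pics/s1.png

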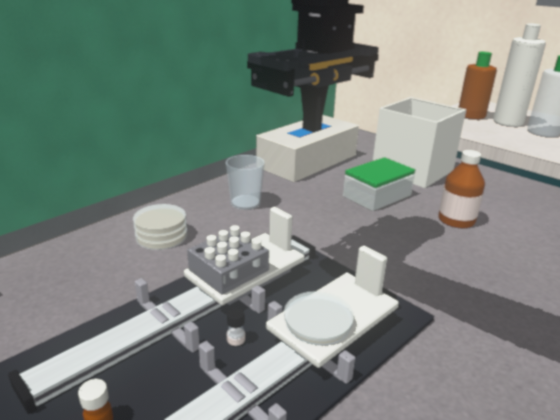

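View pics/t1.png

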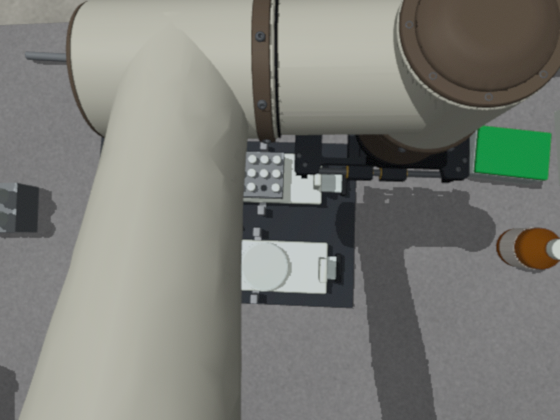

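```bash
python3 -m jog '[[0,40,0,0,0,0,0],[0,80,0,0,0,0,0],[0,115,0,0,0,0,0],[0,140,0,0,0,0,0],[1,151,0,0,0,0,0],[1,151,0,0,0,0,0],[1,151,10,0,0,0,0],[1,151,20,0,0,0,0],[1,151,26,0,0,0,0],[1,151,29,0,0,0,0],[1,151,29,0,0,0,0],[1,151,29,0,0,0,0]]'
python3 - <<'E'
from h import *
s=r.read_state();print(s["tool_pos"],s["force"])
p,d=r.grab_frame("side");np.savez("s2.npz",p=p,d=d);W=cloud("side",d)
cv2.imwrite("pics/s2.png",cv2.resize(p[100:340,150:450],None,fx=2.5,fy=2.5,interpolation=cv2.INTER_CUBIC))
x,y,zz=W[...,0],W[...,1],W[...,2]
m=(zz>.1)&(zz<.112)&(x>.55)&(x<.65)&(y>-.15)&(y<0.1)
k,l,st,c=cv2.connectedComponentsWithStats(m.astype(np.uint8))
for i in range(1,k):
    if st[i,4]>8:
        q=W[l==i];print(c[i].round(),st[i,4],q.mean(0).round(4),q.min(0).round(3),q.max(0).round(3))
E
```

```text
clock: 3.1
tool_pos: [0.6064, -0.1417, 0.0718]
tool_rot: [-90.0, -0.0, -3.1]
force: [-0.1, -0.8, 0.1]
grip_width: 0.0006
[ 0.60642239 -0.14170384  0.07183268] [-0.08499936 -0.84430092  0.14911185]
[292. 208.] 125 [ 0.5994 -0.1359  0.1061] [ 0.593 -0.15   0.1  ] [ 0.616 -0.128  0.112]
[281. 214.] 158 [ 0.6013 -0.1119  0.1047] [ 0.583 -0.12   0.1  ] [ 0.623 -0.107  0.108]
```

View pics/s2.png

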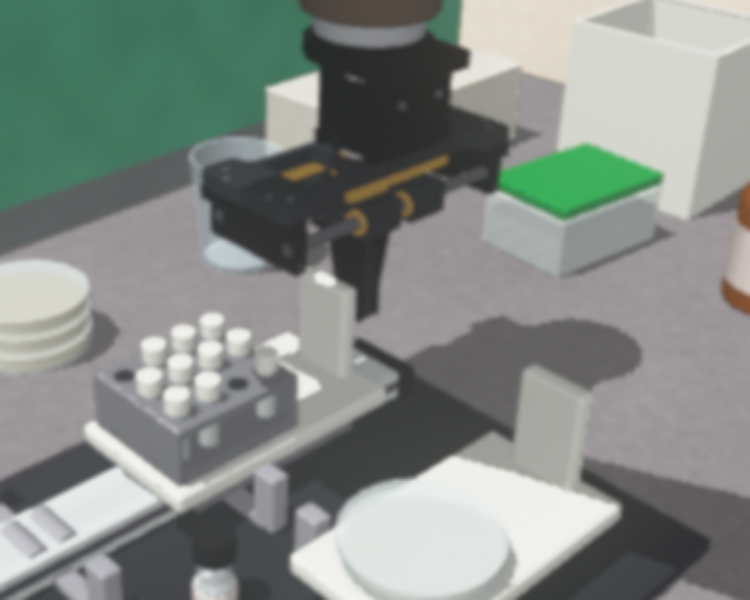

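```bash
python3 -m jog '[[0,0,4,0,0,0,0],[0,0,9,0,0,0,0],[0,0,15,0,0,0,0],[0,0,22,0,0,0,0],[0,0,29,0,0,0,0],[0,0,36,0,0,0,0],[0,0,43,0,0,0,0],[0,0,50,0,0,0,0],[0,0,57,0,0,0,0],[0,0,64,0,0,0,0],[0,0,71,0,0,0,0],[0,0,77,0,0,0,0],[0,0,81,0,0,0,0],[0,0,83,0,0,0,0],[0,0,84,0,0,0,0],[0,0,84,0,0,0,0]]'
cat > m.py <<'E'
from h import *
import sys
s=r.read_state();print(s["tool_pos"],s["force"],s["clock"])
p,d=r.grab_frame("side");W=cloud("side",d)
cv2.imwrite(f"pics/{sys.argv[1]}.png",cv2.resize(p[150:390,100:400],None,fx=2.5,fy=2.5,interpolation=cv2.INTER_CUBIC))
x,y,zz=W[...,0],W[...,1],W[...,2]
white=p.min(2)>110
m=(zz>.1)&(zz<.112)&(x>.55)&(x<.65)&(y>-.15)&(y<0.1)&white
k,l,st,c=cv2.connectedComponentsWithStats(m.astype(np.uint8))
for i in range(1,k):
    if st[i,4]>8:
        q=W[l==i];print(c[i].round(),st[i,4],q.mean(0).round(4),q.min(0).round(3),q.max(0).round(3))
E
python3 m.py s3
```

```text
clock: 4.75
tool_pos: [0.6111, -0.0579, 0.0716]
tool_rot: [-90.0, -0.0, -3.2]
force: [0.3, 0.5, 0.6]
grip_width: 0.0007
[ 0.61106308 -0.05787124  0.07161371] [0.34650173 0.4563841  0.61005088] 4.75
[243. 230.] 193 [ 0.6056 -0.0381  0.1047] [ 0.588 -0.05   0.1  ] [ 0.628 -0.032  0.108]
```

View pics/s3.png

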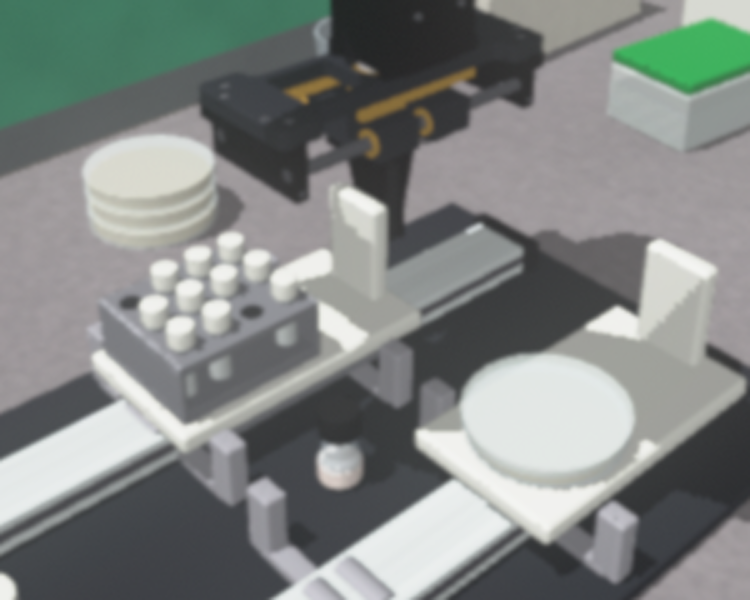

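```bash
python3 -m jog '[[0,0,3,0,0,0,0],[0,0,6,0,0,0,0],[0,0,9,0,0,0,0],[0,0,12,0,0,0,0],[0,0,14,0,0,0,0],[0,0,16,0,0,0,0],[0,0,18,0,0,0,0],[0,0,18,0,0,0,0],[0,0,18,0,0,0,0]]'; python3 m.py s4
```

```text
clock: 5.7
tool_pos: [0.6118, -0.0397, 0.0715]
tool_rot: [-90.0, 0.0, -3.1]
force: [0.7, 0.1, -1.1]
grip_width: 0.0003
[ 0.61180984 -0.03969016  0.07145153] [ 0.74112506  0.10078142 -1.06835283] 5.7
[230. 236.] 192 [ 0.6068 -0.0138  0.1049] [ 0.589 -0.023  0.1  ] [ 0.63  -0.008  0.108]
```

View pics/s4.png

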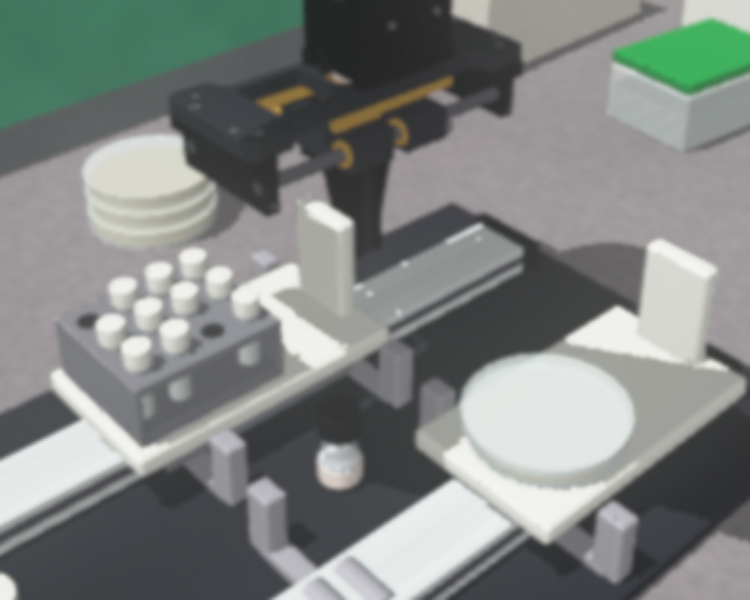

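The detent drew the carrier in: the tab moved 24 mm while the tool moved 18 mm, and it now sits about 98 mm from its start. I'll retract and check from above.

```bash
python3 -m jog '[[0,0,-10,0,0,0,0],[0,0,-30,0,0,0,0],[0,-20,-50,0,0,0,0],[0,-60,-60,0,0,0,0],[0,-100,-70,0,0,0,0],[0,-140,-80,0,0,0,0],[-20,-160,-115,0,0,0,0],[-50,-160,-150,0,0,0,0],[-80,-160,-185,0,0,0,0],[-110,-160,-220,0,0,0,0],[-140,-160,-255,0,0,0,0],[-170,-160,-290,0,0,0,0],[-200,-160,-325,0,0,0,0],[-230,-160,-360,0,0,0,0],[-250,-160,-390,0,0,0,0],[-265,-160,-410,0,0,0,0],[-270,-160,-420,0,0,0,0],[-270,-160,-420,0,0,0,0]]'; python3 m.py s5
python3 - <<'E'
from h import *
p,d=r.grab_frame("top");cv2.imwrite("pics/t5.png",p);W=cloud("top",d)
x,y,zz=W[...,0],W[...,1],W[...,2]
for lo,hi in((.1,.112),(.036,.054)):
    m=(zz>lo)&(zz<hi)&(x>.35)&(x<.7)&(y>-.2)&(y<0.2)
    k,l,s,c=cv2.connectedComponentsWithStats(m.astype(np.uint8))
    for i in range(1,k):
        if 20<s[i,4]<300:
            q=W[l==i];print(c[i].round(),s[i,4],q.mean(0).round(4),np.median(q,0).round(4))
E
```

```text
clock: 7.55
tool_pos: [0.3183, -0.4456, 0.2314]
tool_rot: [-90.0, 0.0, -3.3]
force: [0.5, 0.5, 0.4]
grip_width: 0.0003
[ 0.31828167 -0.44555334  0.23136918] [0.50492772 0.53802823 0.37650766] 7.55
[230. 236.] 194 [ 0.6066 -0.0139  0.1048] [ 0.589 -0.022  0.1  ] [ 0.629 -0.008  0.108]
[259. 172.] 167 [ 0.6114 -0.0153  0.1061] [ 0.6113 -0.0156  0.1063]
[323. 270.] 174 [ 0.4468 -0.1186  0.1061] [ 0.4471 -0.1186  0.1063]
[205. 143.] 68 [0.6774 0.0904 0.0453] [0.6775 0.0905 0.046 ]
[263. 145.] 61 [ 0.671  -0.0185  0.0459] [ 0.6711 -0.0182  0.0461]
[201. 208.] 66 [0.5578 0.0968 0.0455] [0.5576 0.0969 0.0466]
[261. 210.] 60 [ 0.552  -0.0128  0.0455] [ 0.5518 -0.0129  0.0463]
[197. 229.] 67 [0.5189 0.1055 0.0455] [0.5193 0.105  0.0462]
[256. 232.] 56 [ 0.5127 -0.0034  0.0465] [ 0.5121 -0.0034  0.0466]
[193. 296.] 68 [0.3997 0.1118 0.0455] [0.3999 0.1119 0.0462]
[254. 299.] 69 [0.3933 0.0025 0.0454] [0.3929 0.0021 0.0457]
```

View pics/t5.png

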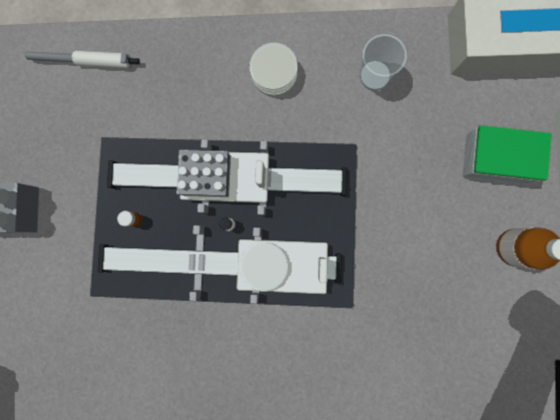

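The top view shows the tube tab at (259,172), level with the first block pair at (263,145)/(261,210). It measures (0.6114, -0.0153), against a block midpoint of (0.6114, -0.0156). The dish tab hasn't moved, and the robot is clear of everything.

```bash
python3 -c "
from bench import r
print(r.hand_in())"
```

```text
the job is handed in; nothing more can be done
None
```

I pushed the tube carrier about 98 mm along its rail by its rear tab, using the shut fingers. It snapped into the first station, jumping about 6 mm ahead of the fingers as the detent drew it in. I then moved the arm clear and handed the job in at about 7.6 s.

- **Tube carrier:** in the last top view the tab is at (0.6114, -0.0153). The midpoint of the first block pair is (0.6114, -0.0156), so they agree to about 0.3 mm, with the calibration good to about 2 mm. The side camera agreed on the 98 mm of travel and showed no shift after I retracted.
- **Dish carrier:** its tab reads (0.4468, -0.1186), the same as at the start.
- **Forces:** the wrist-force readings at the end of each move stayed below about 1.5 N. No check failed.

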